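Tighten the loose strainer nut by hand, then by spanner

ROBOT

A 6-joint arm with a two-finger parallel gripper is mounted at the origin on the work surface. World frame = base frame: x ahead of the robot, y to its left, z up, the work surface at z = 0. Lengths are in m, angles in rad, forces in N, time in s.
With the tool pointing down it reaches from about 0.375 to 0.975 m from the base axis. Payload 3.8 kg.
Tool frame: the origin (TCP) lies at the very end of the fingers, on their centre line; the grasp point (between the pads) lies 19 mm behind it; z points along the fingers, y is the line along which they close (so a half turn about z gives the same grasp; the last joint's range is limited). The gripper opens to 85 mm and grips with 20 to 120 N. Pads are 22 mm wide; open, the fingers measure 114 mm over their backs; the gripper's body (76 mm by 85 mm) begins 54 mm behind the grasp point. The pads swing forward as they close: fully open they stand 13 mm farther back than shut.
Start: joints at [1.22, 0.264, 1.604, -0, 1.274, -0.037], TCP at [0.208, 0.642, 0.231] pointing down, gripper open.
Joint ranges: [-2.63, 2.63], [-0.94, 2.18], [0.31, 2.57], [-1.31, 4.45], [0, 2.66], [-2.55, 2.55]. Speed limits (rad/s): [2.57, 2.57, 3.14, 3.14, 3.14, 3.14].

INTERFACE

Orientations are given as a rotation vector (axis times angle).
In Python, from plant import telemetry, optics, manip gives the robot as it stands.
- The arm moves only by the tool carry_out, never from a script. Its argument "steps" is text: rows parted by semicolons, each of 7 numbers parted by spaces: the shift along the tool's x, y, z in mm, then the turn, a rotation vector about the tool's x, y, z in rad, then the opening, from 0 (shut) to 1 (fully open). In form: dx dy dz ax ay az jaw; .... A call has 1 to 20 rows; each row is the pose to reach, as a shift and turn from the pose commanded when the call began, along the tool's axes at that moment; what a row does not reach only later rows make up. A row lasts 1/10 s, in which the tool goes at most 50 mm and 8.59 degrees, less where a joint would pass 70% of its speed; a pose out of reach is approached as far as the arm can. A call with a gripper value outside its range is refused whole. The fingers move at their own pace and stop on an object; "newtons" is the grip in N (left out, the last holds). Time passes only in rows, so rows that repeat a pose let the fingers close. It gives the time, the measured TCP pose, the force, the opening and the grip force at its end, in the units of the state.
- telemetry.sense(): the state, without advancing time (a new reading comes with each control period).
- optics.read_camera(name): name is "scene" or "top" or "wrist"; returns the picture (420x560x3 uint8, red, green, blue); there is no depth.
- optics.camera_info(name): a dict with "K" (3x3 intrinsics, pixels), "pose" (4x4, takes a point from camera to world coordinates); the wrist camera has in their place "hand_eye" (4x4, takes a point from camera to tool coordinates, whose origin is the TCP and whose axes are the flange's). Camera axes: x right, y down, z forward; pixel columns grow to the right and rows downward; lengths in m; the calibration is good to about 2 mm. A picture is of the moment at which its call begins: read the wrist's pose just before it. camera_info takes no time and is no camera call.
- manip.close_job(): hands the job in; it is judged then, once.
The state is a dict: "clock": time; "joint_pos": joint angles; "qd": joint speeds; "joint_efforts": joint torques, N m; "eef_pos": TCP position; "eef_rot": TCP orientation; "contact_force": force on the tool from outside, world axes, zero at the start; "torque": the same for the moment, N m; "gripper_width": opening from 0.0 (shut) to 1.0 (fully open); "grip_force": force on a finger pad.
Only numpy, scipy, OpenCV 4.12 (cv2) and the standard library are available. Lean on these libraries where they do the work, as an engineer would, in place of code of your own. Each camera call takes 0.05 s, during which the arm holds its last target. There are 200 camera calls.

TASK

One of the two water strainers has a loose brass hex nut: its pointer has not yet reached either black index mark. With the gripper alone turn that nut clockwise just to the short mark, then take the spanner and with it tighten the nut on until its pointer stands at the long mark or against the stop just past it. Lay the spanner back flat across both blocks of its rest, and leave the other strainer, the bottle and the cup alone.

Things in the scene. Friction and masses are not known exactly. Their poses are not given: they have to be found in the camera images.
- loose_strainer: White housing on a 150 x 100 x 12 mm grey plate, fixed; origin under it on the bench (plate x -65 to 85 mm), z up, front to its -x. A round flange (radius 46, face centre at (-20, 0, 105) mm) faces up and forward, its axis leaning 28 degrees from vertical to its -x. Black marks on it: short one (radius 37 to 44), long one (28 to 44) 0.8 rad clockwise. Carries the loose nut.
- loose_nut (a point): The loose brass hex nut, 36 mm across flats; origin on its axis at the flange face, z out along the axis. Above the flange: collar (radius 25) 0 to 6 mm, hexagon 6 to 38 mm, dome to 44 mm. A 5 mm wide pointer (to radius 36, 2 to 6 mm up) lies along its +x, square to a flat: flats face 0, 60, 120.. degrees from x. It cannot come off.
- loose_turn (a joint): Turn of the loose nut in rad, growing clockwise seen from outside (from the dome). It starts between 0 and 0.4; the pointer is at the short mark at 1.2 and at the long mark at 2.0; hard stop at 2.1. It stays where it is left; friction about 0.25 N m.
- tight_strainer: The other strainer, like the first in every size; its nut already stands at the long mark. Leave it alone.
- tight_turn (a joint): Turn of the other nut, as for the loose one; about 2.0, to be left there.
- spanner: Loose open-ended steel spanner, 10 mm thick, 190 mm long, lying flat; origin on its underside where the handle is best gripped; x to the jaws, z up. Handle 16 mm wide (y), x -95 to 34 mm; head 62 mm wide, x 34 to 50; two prongs, x 50 to 95, with flared tips. Jaw gap 38.5 mm wide; a nut sits with its axis at x 72 mm.
- spanner_rest: Spanner's fixed rest: 150 x 70 x 4 mm plate with two blocks across it at x -45 and +45 mm (each 20 mm in x, 64 mm in y), tops 28 mm above the bench; origin at the centre of its foot, on the bench. The spanner starts across both blocks, its origin above the rest's, jaws towards the rest's +x.
- reagent_bottle: Yellow bottle, 52 mm across, 100 mm tall, origin under its foot; bystander.
- sample_cup: White cup, 60 mm across, 55 mm tall, origin under its foot; bystander.
Not all that is in view belongs to the job. There is more than one size of the spanner_rest; the one meant has the size given above. Leave any green look-alike of the loose_strainer alone.

How it is judged:
By the outcome, as a careful person would: the job done as asked, in the order asked, and still so for the second after the job is handed in, with the robot touching nothing.
It also fails if it takes over 62 s, if anything falls off the work surface, if the arm or the gripper's body presses on something with over 40 N, if the wrist force passes 120 N, or if a joint passes its speed limit or range.

## Working session

There is one attempt and no reset: what is moved stays moved. The work goes in short steps, Python scripts to look and compute and a tool call to move; the robot and the scene stay as the last step left them, time stands still between calls to the robot, and variables do not carry over. Pictures are saved under pics/ and viewed, at most 10 in all, crops included, and the job is handed in when it is done.

Besides the shell and the picture viewer there is one more tool, called after "Request:" as name(argument=value, ...) on one line, values as JSON. carry_out: Moves the arm, as the interface text tells. Its arguments: {"type":"object","properties":{"steps":{"type":"string"},"newtons":{"type":"number"}},"required":["steps"]}

```bash
mkdir -p pics; ls; python3 - <<'E'
from plant import telemetry, optics, manip
import cv2, numpy as np
np.set_printoptions(precision=4,suppress=True)
print(telemetry.sense())
for n in ("scene","top"):
    im=optics.read_camera(n); cv2.imwrite(f"pics/{n}0.png",im[:,:,::-1])
    np.save(f"{n}0.npy",im)
    i=optics.camera_info(n); print(n,i["K"],i["pose"])
print(optics.camera_info("wrist"))
E
```

```text
pics
{'clock': 0.0, 'joint_pos': array([ 1.2201,  0.2647,  1.6054, -0.    ,  1.2737, -0.0369]), 'qd': array([ 0.0005, -0.    ,  0.0013, -0.0016,  0.0016,  0.0009]), 'joint_efforts': array([ -0.0022, -51.5143, -36.7301,  -0.0004,   0.0136,   0.    ]), 'eef_pos': array([0.2081, 0.6413, 0.23  ]), 'eef_rot': array([-0.4908, -3.1026,  0.0034]), 'contact_force': array([-0.9637,  0.1932,  0.7425]), 'torque': array([-0.0111,  0.0107, -0.0347]), 'grip_force': 0.0, 'gripper_width': 0.999441890164388}
scene [[479.2123   0.     279.3677]
 [  0.     479.2123 209.7482]
 [  0.       0.       1.    ]] [[-0.5464  0.4995 -0.6723  1.2212]
 [ 0.8375  0.32   -0.443   0.4503]
 [-0.0062 -0.8051 -0.5932  0.6722]
 [ 0.      0.      0.      1.    ]]
top [[504.4297   0.     262.2262]
 [  0.     504.4297 204.1579]
 [  0.       0.       1.    ]] [[ 0.0085 -0.9971  0.0757  0.4825]
 [-1.     -0.0088 -0.0029  0.0408]
 [ 0.0036 -0.0756 -0.9971  1.3273]
 [ 0.      0.      0.      1.    ]]
{'K': array([[322.6983,   0.    , 277.2401],
       [  0.    , 322.6983, 209.2743],
       [  0.    ,   0.    ,   1.    ]]), 'hand_eye': array([[-0.0001, -0.9462, -0.3235,  0.0844],
       [ 1.    ,  0.0001, -0.0005, -0.    ],
       [ 0.0005, -0.3235,  0.9462, -0.1444],
       [ 0.    ,  0.    ,  0.    ,  1.    ]])}
```

View pics/top0.png

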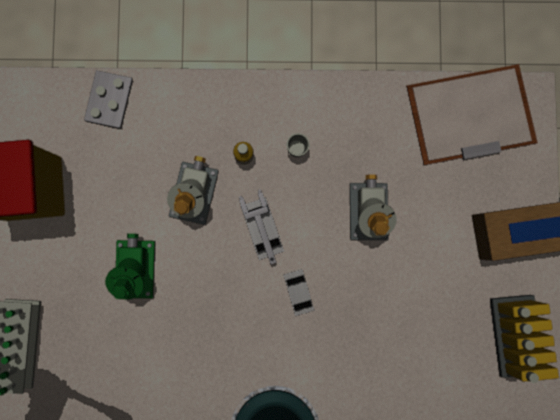

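View pics/scene0.png

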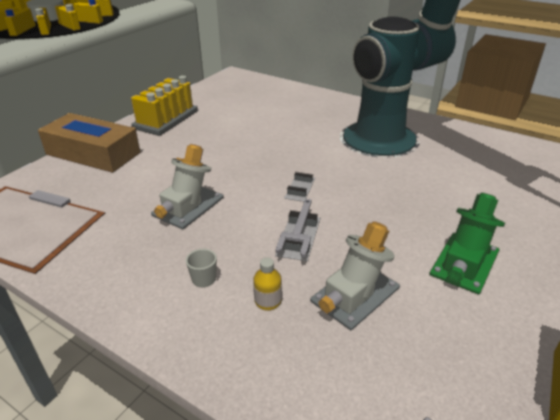

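Top view: strainers at about (190,195) and (374,210), spanner across its rest at (262,228), bottle (244,152), cup (298,147); the second smaller rest is at (298,292) and the green decoy at (135,270). The scene view shows the same things from the far side.

```bash
python3 - <<'E'
import cv2, numpy as np
t=np.load("top0.npy")[:,:,::-1]; s=np.load("scene0.npy")[:,:,::-1]
def c(im,x,y,w=80,h=60,W=400,H=300): return cv2.resize(np.clip(im[y:y+h,x:x+w]*1.6,0,255).astype(np.uint8),(W,H),interpolation=cv2.INTER_CUBIC)
cv2.imwrite("pics/m1.png",np.vstack([np.hstack([c(t,150,165),c(t,335,180)]),np.hstack([c(s,310,215,108,81),c(t,215,185,108,81)])]))
E
```

```text
(no output)
```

View pics/m1.png

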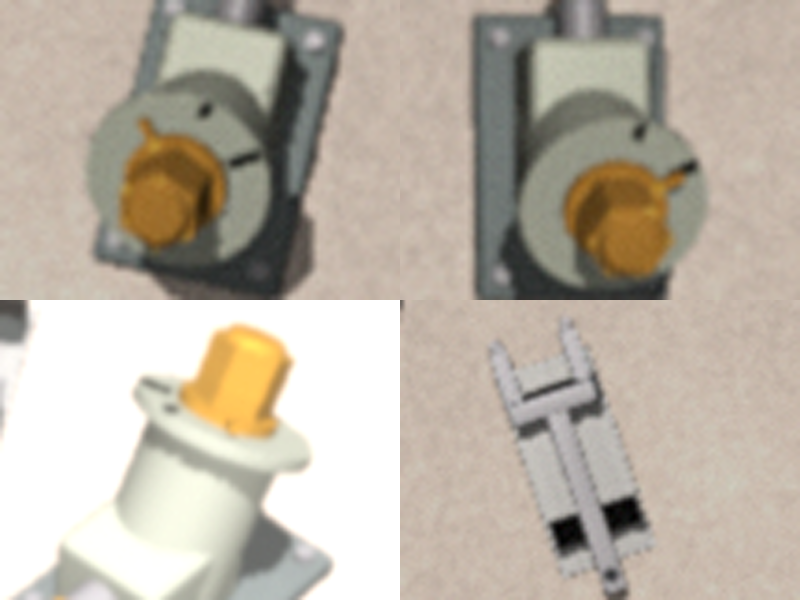

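Crops: the left strainer (world +y side) is the loose one. Its pointer tip is at about (179,189), short mark (191,187), long mark (199,197), and the right one already stands at its long mark. Spanner tips are at about (241,197) and (260,191), tail at (274,263).

```bash
cat > h.py <<'E'
import numpy as np, cv2
from scipy.spatial.transform import Rotation as R
from plant import telemetry, optics, manip
np.set_printoptions(precision=4,suppress=True)
def cam(n,st=None):
    i=optics.camera_info(n)
    if n!="wrist": return i["K"],i["pose"]
    return i["K"],tool(st)@i["hand_eye"]
def tool(st):
    T=np.eye(4); T[:3,:3]=R.from_rotvec(st["eef_rot"]).as_matrix(); T[:3,3]=st["eef_pos"]; return T
def ray(c,uv):
    K,P=c; d=P[:3,:3]@np.linalg.solve(K,[uv[0],uv[1],1]); return P[:3,3],d/np.linalg.norm(d)
def onplane(c,uv,p,n=(0,0,1)):
    o,d=ray(c,uv); n=np.array(n,float); return o+d*(n@(np.array(p)-o))/(n@d)
def proj(c,X):
    K,P=c; x=K@(P[:3,:3].T@(np.array(X)-P[:3,3])); return x[:2]/x[2]
def snap(name):
    st=telemetry.sense(); im=optics.read_camera("wrist"); cv2.imwrite(f"pics/{name}.png",im[:,:,::-1]); np.save(name+".npy",im); np.save(name+"_st.npy",st,allow_pickle=True); return st,im
def delta(st,p,Rm,T0=None):
    T=tool(st) if T0 is None else T0
    return 1e3*T[:3,:3].T@(np.array(p)-T[:3,3]), R.from_matrix(T[:3,:3].T@Rm).as_rotvec()
E
python3 - <<'E'
from h import *
c=cam("top")
for z,l in ((.012,[(169.4,216),(218.4,170.6),(210,223.6)]),(.105,[(186,201)]),(.038,[(241.2,197.1),(260.4,191),(273.8,263.5)])):
    for u in l: print(z,u,onplane(c,u,[0,0,z]))
E
```

```text
0.012 (169.4, 216) [0.5492 0.2789 0.012 ]
0.012 (218.4, 170.6) [0.6697 0.1529 0.012 ]
0.012 (210, 223.6) [0.5303 0.1727 0.012 ]
0.105 (186, 201) [0.5813 0.2226 0.105 ]
0.038 (241.2, 197.1) [0.598  0.0912 0.038 ]
0.038 (260.4, 191) [0.6142 0.0421 0.038 ]
0.038 (273.8, 263.5) [0.4294 0.0064 0.038 ]
```

```bash
cat >> h.py <<'E'
T28=np.radians(28)
def flange(psi):
    Z=R.from_euler('z',psi).as_matrix()
    return Z@[np.cos(T28),0,np.sin(T28)], Z@[0,1,0], Z@[-np.sin(T28),0,np.cos(T28)]
def rot(psi,phi):
    e1,e2,n=flange(psi); x=np.cos(phi)*e1+np.sin(phi)*e2; return np.column_stack([x,np.cross(-n,x),-n])
E
python3 - <<'E'
from h import *
st=telemetry.sense(); e1,e2,n=flange(-.16)
p=np.array([.5813,.2226,.105])+.134*n
print(p,delta(st,p,rot(-.16,np.radians(120))))
E
```

```text
[0.5192 0.2326 0.2233] (array([-422.07  , -292.7668,    7.3155]), array([-0.2874, -0.4159,  0.8755]))
```

Request:
carry_out(steps="-60 -40 -70 0 0 0 1;-60 -40 -70 0 0 0 1;-350 -243 -70 -0.29 -0.42 0.88 1;-350 -243 -70 -0.29 -0.42 0.88 1;-350 -243 -70 -0.29 -0.42 0.88 1;-350 -243 -70 -0.29 -0.42 0.88 1;-350 -243 -70 -0.29 -0.42 0.88 1;-350 -243 -70 -0.29 -0.42 0.88 1;-350 -243 -70 -0.29 -0.42 0.88 1;-422 -293 7 -0.29 -0.42 0.88 1;-422 -293 7 -0.29 -0.42 0.88 1;-422 -293 7 -0.29 -0.42 0.88 1;-422 -293 7 -0.29 -0.42 0.88 1;-422 -293 7 -0.29 -0.42 0.88 1;-422 -293 7 -0.29 -0.42 0.88 1;-422 -293 7 -0.29 -0.42 0.88 1;-422 -293 7 -0.29 -0.42 0.88 1")

```text
clock: 1.8
eef_pos: [0.5194, 0.2343, 0.2255]
eef_rot: [1.526, 2.204, 0.295]
contact_force: [-0.2, 0.1, -0.2]
gripper_width: 0.999
grip_force: 0.0
```

```bash
python3 - <<'E'
from h import *
st,im=snap("w1"); print(st["joint_pos"],st["eef_pos"],st["eef_rot"],R.from_matrix(rot(-.16,np.radians(120))).as_rotvec(),st["contact_force"])
E
```

```text
[ 0.5737 -0.1545  2.1339 -0.443   0.83    0.4612] [0.5194 0.2343 0.2255] [1.5262 2.2038 0.2951] [1.5244 2.2111 0.2874] [-0.2262  0.0814 -0.2496]
```

View pics/w1.png

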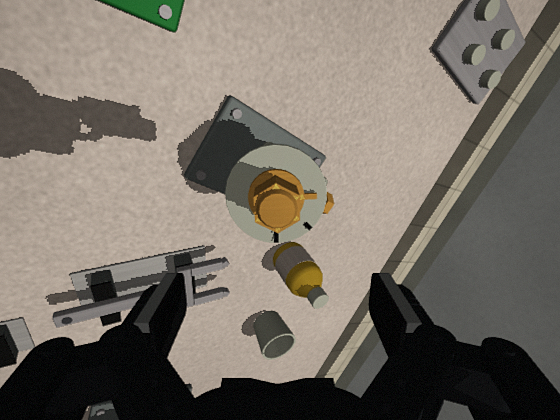

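Wrist view: flange is centred at about (276,193), with the pointer tip at (317,196), short mark at (309,226) and long mark at (277,237). Plate corners are at about (231,96), (325,158) and (186,178). The spanner is at lower left.

```bash
cat > rim.py <<'E'
from h import *
def rimfit(name,psi,c0,rng=(38,56),skip=()):
    im=np.load(name+".npy"); st=np.load(name+"_st.npy",allow_pickle=True).item(); c=cam("wrist",st)
    g=cv2.GaussianBlur(im,(3,3),0).astype(float)
    e1,e2,n=flange(psi); ctr=np.array(c0,float)
    for it in range(4):
        P=[]
        for a in np.arange(0,360,4):
            if any(lo<=a<=hi for lo,hi in skip): continue
            d=np.cos(np.radians(a))*e1+np.sin(np.radians(a))*e2
            rs=np.arange(rng[0],rng[1],.4)
            px=np.array([proj(c,ctr+r/1e3*d) for r in rs]).astype(np.float32)
            v=np.stack([cv2.remap(g[:,:,k],px[None,:,0],px[None,:,1],cv2.INTER_LINEAR)[0] for k in range(3)],1)
            gr=np.abs(v[3:]-v[:-3]).sum(1); k=gr.argmax(); 
            if gr[k]>25: P.append((rs[k]+.6)*np.array([np.cos(np.radians(a)),np.sin(np.radians(a))]))
        P=np.array(P); keep=np.ones(len(P),bool)
        for _ in range(5):
            A=np.c_[2*P[keep],np.ones(keep.sum())]; s=np.linalg.lstsq(A,(P[keep]**2).sum(1),rcond=None)[0]
            r=np.sqrt(s[2]+s[0]**2+s[1]**2); e=np.abs(np.linalg.norm(P-s[:2],axis=1)-r); keep=e<max(1.0,2*np.median(e))
        ctr=ctr+(s[0]*e1+s[1]*e2)/1e3
        ctr=ctr+ (0.105-ctr[2])/n[2]*n  # face centre height is known
    return ctr,r,keep.sum(),np.median(e),c,im
def ang(c,uv,ctr,psi,h=0):
    e1,e2,n=flange(psi); q=onplane(c,uv,ctr+h*n,n)-ctr; return np.degrees(np.arctan2(q@e2,q@e1)),1e3*np.hypot(q@e1,q@e2)
E
python3 - <<'E'
from rim import *
psi=-.16
ctr,r,k,e,c,im=rimfit("w1",psi,[.5813,.2226,.105]); print(ctr,r,k,e)
for uv,h in (((317,196),.006),((309,226),0),((277,237),0)): print(uv,ang(c,uv,ctr,psi,h))
for uv in ((231,96),(325,158),(186,178)): print(onplane(c,uv,[0,0,.012]))
x0,y0=175,85
z=cv2.resize(np.ascontiguousarray(im[y0:y0+165,x0:x0+180,::-1]),None,fx=3.6,fy=3.6,interpolation=cv2.INTER_CUBIC)
cv2.imwrite("pics/w1z.png",z)
E
```

```text
[0.5819 0.2238 0.105 ] 46.010748505508715 71 0.21573301900400566
(317, 196) (np.float64(32.4825881705603), np.float64(36.98155976772623))
(309, 226) (np.float64(-13.281768960991071), np.float64(42.972274264818516))
(277, 237) (np.float64(-58.23896869275149), np.float64(40.489812312459776))
[0.5484 0.2826 0.012 ]
[0.6928 0.248  0.012 ]
[0.5284 0.1862 0.012 ]
```

View pics/w1z.png

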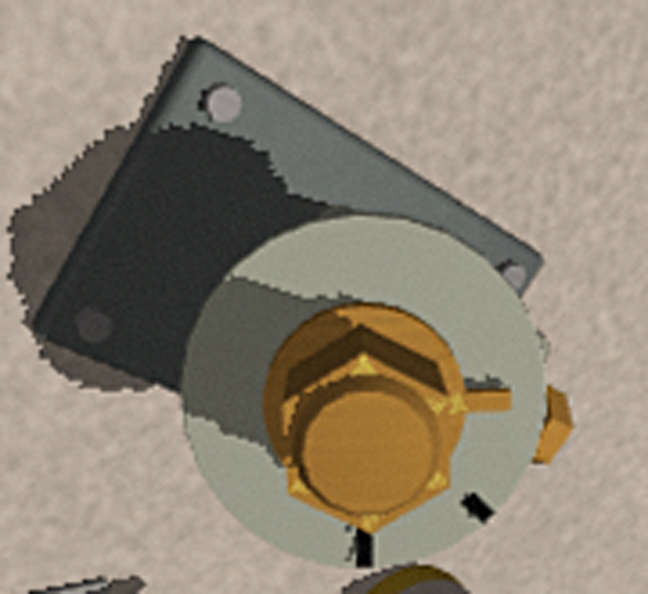

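Zoom: rim is clear, pointer tip centre (511,400) → full (316.9,196.1), short mark → (307.8,226.1), long → (276.1,237.2). Plate edges suggest yaw of about -0.22, so I'll refit with that.

```bash
python3 - <<'E'
from rim import *
for psi in (-.20,-.22):
    ctr,r,k,e,c,im=rimfit("w1",psi,[.5813,.2226,.105]); print(psi,ctr,r,k,e)
    a=[ang(c,uv,ctr,psi,h) for uv,h in (((316.9,196.1),.006),((307.8,226.1),0),((276.1,237.2),0))]; print(np.array(a))
    Z=R.from_euler('z',psi).as_matrix()
    for X,uv in (((-45,50,0),(231.9,96.1)),((105,50,0),(325,156.7)),((-45,-50,0),(185.5,176.5))):
        print(proj(c,np.r_[ctr[:2],.012]+Z@X/1e3),uv)
n=flange(psi)[2]; st=telemetry.sense(); al=np.radians(a[0][0]); np.savez("nut.npz",ctr=ctr,psi=psi)
for h in (.06,.010): print(h,delta(st,ctr+h*n,rot(psi,al+np.pi/2)))
E
```

```text
-0.2 [0.5818 0.2239 0.105 ] 45.87445529989923 68 0.19542815087947218
[[ 33.8834  36.8782]
 [-12.4383  42.2367]
 [-57.4172  40.4925]]
[230.0771  96.527 ] (231.9, 96.1)
[327.4139 155.4121] (325, 156.7)
[184.8434 179.8523] (185.5, 176.5)
-0.22 [0.5819 0.224  0.105 ] 45.93176892430371 67 0.22034621242821117
[[ 34.6787  36.7545]
 [-11.5629  42.1555]
 [-56.5851  40.4057]]
[231.4758  96.2051] (231.9, 96.1)
[327.071 157.086] (325, 156.7)
[184.5087 178.7925] (185.5, 176.5)
0.06 (array([ 1.756 , -0.0048, 75.9372]), array([ 0.0212, -0.0225, -0.0336]))
0.01 (array([  0.6136,  -1.0442, 125.9133]), array([ 0.0212, -0.0225, -0.0336]))
```

Request:
carry_out(steps="2 0 40 0.02 -0.02 -0.03 1;2 0 76 0.02 -0.02 -0.03 1;2 0 76 0.02 -0.02 -0.03 1;2 0 76 0.02 -0.02 -0.03 1;2 0 76 0.02 -0.02 -0.03 1")

```text
clock: 2.35
eef_pos: [0.5548, 0.23, 0.1587]
eef_rot: [1.5, 2.217, 0.248]
contact_force: [0.1, 0.6, 0.4]
gripper_width: 1.003
grip_force: 0.0
```

```bash
cat > d.py <<'E'
from h import *
import sys
N=np.load("nut.npz"); ctr,psi=N["ctr"],float(N["psi"]); e1,e2,n=flange(psi)
h,phi=float(sys.argv[1]),np.radians(float(sys.argv[2]))
st=telemetry.sense(); print(st["clock"],st["joint_pos"],st["contact_force"],st["torque"],st["gripper_width"])
T=tool(st); q=T[:3,3]-ctr; print("h",1e3*q@n,"lat e1,e2",1e3*q@e1,1e3*q@e2,"phi",np.degrees(np.arctan2(T[:3,0]@e2,T[:3,0]@e1)))
print(delta(st,ctr+h*n,rot(psi,phi)))
E
python3 d.py .010 124.7
```

```text
2.35 [ 0.5377 -0.0124  2.1353 -0.5115  0.7147  0.4956] [0.077  0.572  0.4478] [ 0.0492  0.2264 -0.0191] 1.002709058327731
h 60.41562367123857 lat e1,e2 0.6987538856973049 -0.04478355786161934 phi 124.41235790692252
(array([ 0.3225, -0.6518, 50.4152]), array([ 0.002 , -0.0022, -0.005 ]))
```

Request:
carry_out(steps="0 -1 25 0 0 0 1;0 -1 50 0 0 0 1;0 -1 50 0 0 0 1;0 -1 50 0 0 0 0.6;0 -1 50 0 0 0 0.3;0 -1 50 0 0 0 0.3;0 -1 50 0 0 0 0.3;0 -1 50 0 0 0 0.3;0 -1 50 0 0 0 0.3;0 -1 50 0 0 0 0.3", newtons=50)

```text
clock: 3.35
eef_pos: [0.5774, 0.2248, 0.1146]
eef_rot: [1.499, 2.217, 0.249]
contact_force: [-2.6, 1.6, 6.3]
gripper_width: 0.413
grip_force: 52.2
```

```bash
python3 d.py .010 124.7
```

```text
3.35 [ 0.5053  0.0758  2.1388 -0.5608  0.6213  0.5343] [-2.6318  1.6384  6.3448] [-0.0683  0.468   0.1014] 0.413002208765614
h 10.63694402304797 lat e1,e2 0.3892400114949958 -0.19173037685642272 phi 124.43003787567402
(array([ 0.3769, -0.2146,  0.6371]), array([ 0.0031, -0.0021, -0.0047]))
```

Request:
carry_out(steps="0 0 0 0 0 0.1 0.3;0 0 0 0 0 0.2 0.3;0 0 0 0 0 0.3 0.3;0 0 0 0 0 0.4 0.3;0 0 0 0 0 0.5 0.3;0 0 0 0 0 0.6 0.3;0 0 0 0 0 0.7 0.3;0 0 0 0 0 0.76 0.3;0 0 0 0 0 0.8 0.3;0 0 0 0 0 0.8 0.3;0 0 0 0 0 0.8 0.3;0 0 0 0 0 0.8 0.3")

```text
clock: 4.55
eef_pos: [0.5767, 0.2248, 0.1142]
eef_rot: [2.311, 1.499, 0.484]
contact_force: [-7.1, 2.2, 7.5]
gripper_width: 0.41
grip_force: 52.4
```

```bash
python3 d.py .010 78.4; python3 - <<'E'
from h import *
st,im=snap("w2")
E
```

```text
4.55 [ 0.5056  0.0755  2.1395 -0.5595  0.6218  1.3352] [-7.1073  2.1753  7.529 ] [ 0.281   0.4982 -0.2102] 0.4101433176920881
h 10.6272041303773 lat e1,e2 -0.3734776869238754 -0.34888754339313166 phi 78.50094620623908
(array([0.4143, 0.2968, 0.6284]), array([-0.0006, -0.0032,  0.0018]))
```

View pics/w2.png

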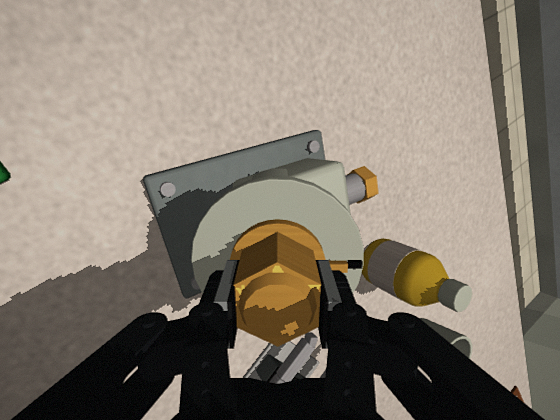

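Pointer (end about (345,263)) lies in line with the short mark at about (354,264). I'll release, back off and verify numerically.

Request:
carry_out(steps="0 0 0 0 0 0 0.6;0 0 0 0 0 0 1;0 0 0 0 0 0 1;0 0 0 0 0 0 1;0 0 -30 0 0 0 1;0 0 -80 0 0 0 1;0 0 -120 0 0 0 1;0 0 -120 0 0 0 1;0 0 -120 0 0 0 1")

```text
clock: 5.5
eef_pos: [0.5218, 0.2365, 0.2199]
eef_rot: [2.309, 1.5, 0.484]
contact_force: [0.0, 0.5, -0.2]
gripper_width: 1.0
grip_force: 0.0
```

```bash
cat > ptr.py <<'E'
from rim import *
import sys
def measure(name):
    N=np.load("nut.npz"); psi=float(N["psi"])
    ctr,r,k,e,c,im=rimfit(name,psi,N["ctr"]); print("rim",ctr,r,k,e)
    e1,e2,n=flange(psi)
    vv,uu=np.mgrid[0:420,0:560]; hsv=cv2.cvtColor(im,cv2.COLOR_RGB2HSV)
    def polar(h):
        K,P=c; d=np.stack([uu,vv,np.ones_like(uu)],-1)@np.linalg.inv(K).T@P[:3,:3].T
        q=P[:3,3]+d*((n@(ctr+h*n-P[:3,3]))/(d@n))[...,None]-ctr
        return np.degrees(np.arctan2(q@e2,q@e1)),1e3*np.hypot(q@e1,q@e2)
    a,rr=polar(.006); m=(rr>28)&(rr<36)&(hsv[...,1]>120)&(hsv[...,0]>8)&(hsv[...,0]<28)
    print("brass r28-36:",m.sum(), np.histogram(a[m],bins=np.arange(-180,181,10))[0])
    mk=None; a0,r0=polar(0); b=(r0>38)&(r0<43)&(im.max(2)<45)
    return a,m,a0,b
if __name__=="__main__":
    a,m,a0,b=measure(sys.argv[1])
    print("black",np.histogram(a0[b],bins=np.arange(-180,181,10))[0])
    lo,hi=float(sys.argv[2]),float(sys.argv[3])
    s=m&(a>lo)&(a<hi); print("pointer",a[s].mean(),s.sum())
    for l,h in ((-24,0),(-70,-45)):
        s=b&(a0>l)&(a0<h); print("mark",a0[s].mean(),s.sum())
E
python3 - <<'E'
from h import *
snap("w3")
E
python3 ptr.py w3 -25 5; python3 d.py .12 78.4
```

```text
rim [0.5816 0.2241 0.105 ] 45.92681540613741 73 0.23603861679417193
brass r28-36: 243 [ 0  0  0 11 14 16 23 32 32 19 13 14 10  0  0  0 32 27  0  0  0  0  0  0
  0  0  0  0  0  0  0  0  0  0  0  0]
black [ 0  0  0  0  0  0  0  0  0  0  0  6 20  0  0  0 21  6  0  0  0  0  0  0
  0  0  0  0  0  0  0  0  0  0  0  0]
pointer -10.423371805319775 59
mark -11.863863466985682 27
mark -58.259072939444664 26
5.55 [ 0.587  -0.1247  2.12   -0.4654  0.8504  1.2639] [-0.3013  0.5495  0.0073] [ 0.0451  0.2053 -0.0131] 0.999086986806721
h 128.85083141237234 lat e1,e2 -1.5650221772585164 -1.7685051074194869 phi 78.60192598289989
(array([2.0365, 1.201 , 8.8501]), array([-0.0018, -0.0007,  0.0035]))
```

```bash
python3 - <<'E'
from h import *
st=telemetry.sense(); a=.329
Rm=np.column_stack([[np.cos(a),np.sin(a),0],[np.sin(a),-np.cos(a),0],[0,0,-1]])
for p in ([.518,.12,.25],[.518,.0365,.16]): print(delta(st,p,Rm))
c=cam("top"); print(onplane(c,(244,152),[0,0,.09]),onplane(c,(298,147),[0,0,.05]))
E
```

```text
(array([-104.5832,   56.338 ,  -17.9923]), array([ 0.4098, -0.2879,  0.8064]))
(array([-189.6976,   46.9569,   69.9837]), array([ 0.4098, -0.2879,  0.8064]))
[0.7056 0.0835 0.09  ] [ 0.7271 -0.0533  0.05  ]
```

Request:
carry_out(steps="-50 28 -9 0.1 -0.07 0.2 1;-105 56 -18 0.2 -0.14 0.4 1;-105 56 -18 0.41 -0.29 0.81 1;-190 47 70 0.41 -0.29 0.81 1;-190 47 70 0.41 -0.29 0.81 1;-190 47 70 0.41 -0.29 0.81 1;-190 47 70 0.41 -0.29 0.81 1;-190 47 70 0.41 -0.29 0.81 1;-190 47 70 0.41 -0.29 0.81 1;-190 47 70 0.41 -0.29 0.81 1;-190 47 70 0.41 -0.29 0.81 1")

```text
clock: 6.65
eef_pos: [0.5184, 0.0375, 0.1613]
eef_rot: [3.099, 0.512, 0.002]
contact_force: [-0.3, -0.3, 0.8]
gripper_width: 1.001
grip_force: 0.0
```

```bash
python3 - <<'E'
from h import *
st,im=snap("w4"); print(st["joint_pos"],st["eef_pos"],st["eef_rot"],st["qd"])
E
```

```text
[ 0.0245  0.0255  2.0093 -0.0004  1.1057  1.2678] [0.5184 0.0375 0.1613] [3.099  0.5124 0.0017] [-0.0008 -0.0008  0.001  -0.0002 -0.0003  0.0001]
```

View pics/w4.png

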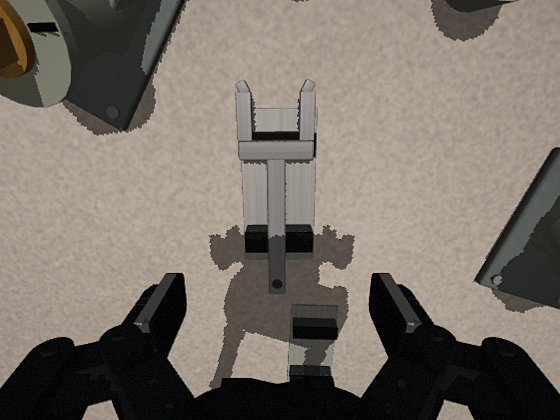

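Wrist view: spanner runs along the image column. Prong tips are at (241,83) and (308,83), head spans rows 141–160, handle is centred at column 276.5, and the tail end is at (277,292).

```bash
python3 - <<'E'
from h import *
st=np.load("w4_st.npy",allow_pickle=True).item(); c=cam("wrist",st); im=np.load("w4.npy").astype(float); T=tool(st)
def tl(u,v,z=.038):
    p=onplane(c,(u,v),[0,0,z]); return p, 1e3*(T[:3,:3].T@(p-T[:3,3]))
for r in (170,185,200,215,240,260,275):
    g=np.abs(np.diff(im[r,255:300].sum(1))); i=np.sort(np.argsort(g)[-4:])+255.5; print(r,i,g[(i-255).astype(int)])
for n,u in dict(tipL=(241,82),tipR=(308,82),headf=(277,141),headb=(277,160),tail=(277,292.5)).items(): print(n,*tl(*u))
for r in (170,200): 
    for col in (268,285): print(r,col,tl(col,r)[1])
E
```

```text
170 [266.5 267.5 283.5 285.5] [163.  88.  96. 204.]
185 [266.5 267.5 283.5 285.5] [146.  71.  96. 199.]
200 [266.5 267.5 283.5 285.5] [150.  70.  78. 134.]
215 [266.5 268.5 283.5 285.5] [ 91.  55. 104. 171.]
240 [266.5 267.5 284.5 285.5] [51. 76. 68. 75.]
260 [266.5 267.5 269.5 285.5] [23. 84. 20. 62.]
275 [267.5 268.5 283.5 285.5] [34. 44. 23. 75.]
tipL [0.5992 0.095  0.038 ] [ 94.8594 -28.4958 123.3898]
tipR [0.6158 0.0459 0.038 ] [ 94.8568  23.2867 123.4246]
headf [0.5656 0.0542 0.038 ] [ 49.9183  -0.6897 123.3647]
headb [0.5508 0.0492 0.038 ] [ 34.3103  -0.6949 123.3494]
tail [0.4296 0.008  0.038 ] [-93.6812  -0.7376 123.2246]
170 268 [ 25.8557  -8.2757 123.3361]
170 285 [ 25.8514   6.0386 123.3457]
200 268 [ -0.5782  -8.5229 123.3101]
200 285 [ -0.584    6.2416 123.3201]
```

Request:
carry_out(steps="0 -1 50 0 0 0 1;0 -1 100 0 0 0 1;0 -1 130 0 0 0 1;0 -1 145 0 0 0 1;0 -1 145 0 0 0 1;0 -1 145 0 0 0 0.5;0 -1 145 0 0 0 0;0 -1 145 0 0 0 0;0 -1 145 0 0 0 0;0 -1 145 0 0 0 0;0 -1 145 0 0 0 0;0 -1 145 0 0 0 0;0 -1 145 0 0 0 0", newtons=100)

```text
clock: 8.0
eef_pos: [0.5187, 0.0373, 0.0165]
eef_rot: [3.1, 0.508, 0.001]
contact_force: [-1.2, 0.4, 6.4]
gripper_width: 0.165
grip_force: 97.9
```

```bash
python3 - <<'E'
from h import *
st=telemetry.sense(); np.save("grasp_st.npy",st,allow_pickle=True); print(st)
E
```

```text
{'clock': 8.0, 'joint_pos': array([ 0.024 ,  0.2107,  2.1132, -0.0001,  0.8169,  1.2697]), 'qd': array([ 0.0001, -0.0008,  0.001 , -0.0009, -0.0005,  0.0008]), 'joint_efforts': array([ -0.2321, -36.896 , -26.3924,  -0.0401,  -0.4293,   0.0411]), 'eef_pos': array([0.5187, 0.0373, 0.0165]), 'eef_rot': array([3.1   , 0.5084, 0.0011]), 'contact_force': array([-1.2341,  0.427 ,  6.4186]), 'torque': array([0.0558, 0.1486, 0.0647]), 'grip_force': 97.8609037399292, 'gripper_width': 0.16512876267705467}
```

```bash
cat > sp.py <<'E'
# usage: sp.py phi_deg h_tcp_mm radius_mm  -> tool-frame delta to put nut axis at tool x=radius
from h import *
import sys
N=np.load("nut.npz"); ctr,psi=N["ctr"],float(N["psi"]); e1,e2,n=flange(psi)
st=telemetry.sense(); T=tool(st); q=T[:3,3]-ctr
nx=-T[:3,:3].T@q*1e3
print(round(st["clock"],2),"q",st["joint_pos"],"F",st["contact_force"],"w",st["gripper_width"],st["grip_force"])
print("h",1e3*q@n,"phi",np.degrees(np.arctan2(T[:3,0]@e2,T[:3,0]@e1)),"nut axis in tool xy",nx[:2]+0,"tilt err",T[:3,:3].T@(-n))
for a in sys.argv[1:]:
    phi,h,r=map(float,a.split(",")); Rm=rot(psi,np.radians(phi)); print(a,delta(st,ctr+h/1e3*n-r/1e3*Rm[:,0],Rm), ctr+h/1e3*n-r/1e3*Rm[:,0])
E
python3 sp.py 138.75,64,125 138.75,4.5,125
```

```text
8.0 q [ 0.024   0.2107  2.1132 -0.0001  0.8169  1.2697] F [-1.2341  0.427   6.4186] w 0.16512876267705467 97.8609037399292
h -68.28409737782957 phi 34.47089801742222 nut axis in tool xy [ 119.598  -156.6815] tilt err [0.4008 0.2432 0.8833]
138.75,64,125 (array([ 122.1906,  -58.7296, -189.0433]), array([-0.564 ,  0.0493, -1.8342])) [0.6156 0.132  0.2056]
138.75,4.5,125 (array([ 146.0399,  -44.2618, -136.4872]), array([-0.564 ,  0.0493, -1.8342])) [0.6429 0.1259 0.1531]
```

Request:
carry_out(steps="0 0 -25 0 0 0 0;0 0 -70 0 0 0 0;0 0 -120 0 0 0 0;0 0 -170 0 0 0 0;60 -30 -200 -0.12 0.01 -0.3 0;122 -59 -200 -0.16 0.01 -0.5 0;122 -59 -195 -0.2 0.02 -0.65 0;122 -59 -189 -0.24 0.02 -0.79 0;122 -59 -189 -0.29 0.02 -0.93 0;122 -59 -189 -0.33 0.03 -1.07 0;122 -59 -189 -0.37 0.03 -1.21 0;122 -59 -189 -0.41 0.04 -1.35 0;122 -59 -189 -0.46 0.04 -1.49 0;122 -59 -189 -0.5 0.04 -1.63 0;122 -59 -189 -0.56 0.05 -1.77 0;122 -59 -189 -0.56 0.05 -1.83 0;122 -59 -189 -0.56 0.05 -1.83 0;122 -59 -189 -0.56 0.05 -1.83 0")

```text
clock: 9.8
eef_pos: [0.6129, 0.1313, 0.2026]
eef_rot: [1.215, 2.378, 0.161]
contact_force: [0.4, -0.2, -1.1]
gripper_width: 0.162
grip_force: 98.1
```

```bash
python3 sp.py 138.75,4.5,125; python3 - <<'E'
from h import *
snap("w5")
E
```

```text
9.8 q [ 0.3001 -0.0426  2.0732 -0.3601  0.7189 -0.1002] F [ 0.4392 -0.2294 -1.1025] w 0.16175596500764766 98.08354139328003
h 62.51718703313362 phi 138.48378258492215 nut axis in tool xy [122.9454   3.1576] tilt err [-0.0039  0.0063  1.    ]
138.75,4.5,125 (array([-2.0347,  3.7068, 57.9874]), array([-0.0063, -0.0039, -0.0046])) [0.6429 0.1259 0.1531]
```

View pics/w5.png

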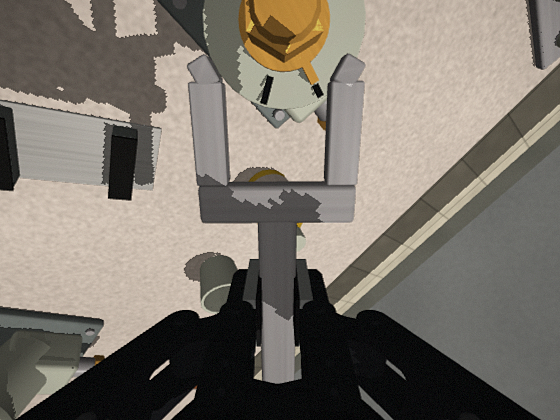

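Wrist view: the spanner is held straight (handle at column about 277, prong inner edges at columns about 228 and 326). The nut is ahead at (285,35), with its pointer (313,78) in line with the short mark (318,90). Lowering to hexagon level now.

Request:
carry_out(steps="-2 4 20 -0.006 -0.004 -0.005 0;-2 4 40 -0.006 -0.004 -0.005 0;-2 4 58 -0.006 -0.004 -0.005 0;-2 4 58 -0.006 -0.004 -0.005 0;-2 4 58 -0.006 -0.004 -0.005 0;-2 4 58 -0.006 -0.004 -0.005 0")

```text
clock: 10.45
eef_pos: [0.6455, 0.1274, 0.1558]
eef_rot: [1.205, 2.372, 0.167]
contact_force: [0.3, -0.3, -0.3]
gripper_width: 0.16
grip_force: 98.0
```

```bash
python3 sp.py 138.75,4.5,72; python3 - <<'E'
from h import *
st,im=snap("w6"); K=optics.camera_info("wrist")["K"]; he=optics.camera_info("wrist")["hand_eye"]
c=(K,he)
for X in ((95,0,-21.5),(50,19.25,-21.5),(50,-19.25,-21.5),(85,19.25,-21.5),(85,-19.25,-21.5),(34,31,-21.5),(34,-31,-21.5),(50,31,-21.5)): print(X,proj(c,np.array(X)/1e3))
cv2.imwrite("pics/w6z.png",cv2.resize(im[0:230,130:430,::-1],None,fx=2.6,fy=2.6,interpolation=cv2.INTER_CUBIC))
E
```

```text
10.45 q [ 0.275   0.0609  2.067  -0.3997  0.6103 -0.0731] F [ 0.2514 -0.3178 -0.2864] w 0.1600312837115757 98.02497625350952
h 5.872599353605254 phi 138.71703064655892 nut axis in tool xy [126.1079  -3.7548] tilt err [ 0.0015 -0.0034  1.    ]
138.75,4.5,72 (array([54.1015, -3.6986,  1.2817]), array([ 0.0034,  0.0015, -0.0006])) [0.6162 0.1677 0.1344]
(95, 0, -21.5) [277.2593  64.05  ]
(50, 19.25, -21.5) [326.0122 188.5438]
(50, -19.25, -21.5) [228.4726 188.5141]
(85, 19.25, -21.5) [330.7922  94.4227]
(85, -19.25, -21.5) [223.725   94.4053]
(34, 31, -21.5) [352.7096 226.2194]
(34, -31, -21.5) [201.7729 226.165 ]
(50, 31, -21.5) [355.7865 188.5528]
```

View pics/w6z.png

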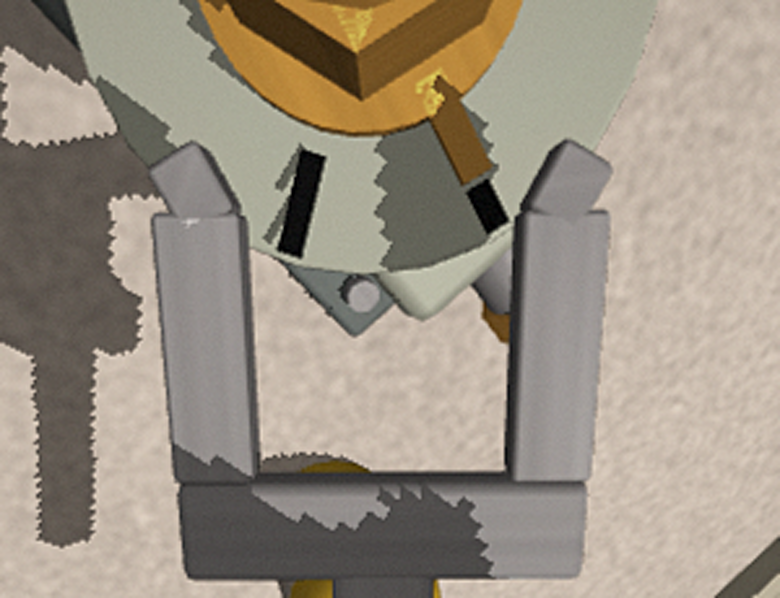

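The zoom shows the spanner square in the grip (inner edges at columns 229 and 325) and a hex corner facing the jaws at column about 268. The nut is therefore about 3–4 mm to the left. Waiting for the arm to settle, then correcting.

Request:
carry_out(steps="0 -2 0 0 0 0 0;0 -4 1 0.003 0.001 0 0;0 -4 1 0.003 0.001 0 0;0 -4 1 0.003 0.001 0 0;0 -4 1 0.003 0.001 0 0;0 -4 1 0.003 0.001 0 0")

```text
clock: 11.1
eef_pos: [0.6426, 0.1245, 0.1527]
eef_rot: [1.206, 2.375, 0.163]
contact_force: [-0.1, -0.1, -1.9]
gripper_width: 0.163
grip_force: 98.0
```

```bash
python3 sp.py 138.75,4.5,73; python3 - <<'E'
from rim import *
snap("w7")
N=np.load("nut.npz"); print(rimfit("w7",float(N["psi"]),N["ctr"],skip=((-75,0),))[:4], N["ctr"])
E
```

```text
11.1 q [ 0.2713  0.0595  2.0738 -0.3986  0.6081 -0.077 ] F [-0.0545 -0.1086 -1.8674] w 0.16345043039689058 98.0313491821289
h 4.13598927177606 phi 138.77024480696295 nut axis in tool xy [125.7815   1.234 ] tilt err [0.     0.0006 1.    ]
138.75,4.5,73 (array([52.7813,  1.2056, -0.3665]), array([-0.0006,  0.    ,  0.0004])) [0.6167 0.1669 0.1347]
(array([0.5828, 0.2257, 0.105 ]), np.float64(46.014968624349166), np.int64(27), np.float64(1.635830778707959)) [0.5819 0.224  0.105 ]
```

Request:
carry_out(steps="5 0 0 0 0 0 0;10 1 0 0 0 0 0;15 1 0 0 0 0 0;15 1 0 0 0 0 0;15 1 0 0 0 0 0;15 1 0 0 0 0 0;15 1 0 0 0 0 0")

```text
clock: 11.85
eef_pos: [0.6358, 0.1369, 0.1478]
eef_rot: [1.206, 2.375, 0.163]
contact_force: [-0.5, -0.1, -1.1]
gripper_width: 0.162
grip_force: 98.0
```

```bash
python3 sp.py 138.75,4.5,73; sleep 0; python3 - <<'E'
from h import *
for i in range(3):
    optics.read_camera("wrist"); st=telemetry.sense(); print(st["eef_pos"])
E
python3 sp.py
```

```text
11.85 q [ 0.2985  0.0611  2.0825 -0.4202  0.6078 -0.0328] F [-0.536  -0.0594 -1.1405] w 0.16200151807857646 98.04234266281128
h 4.158493268890453 phi 138.76626310799486 nut axis in tool xy [110.8876   0.1785] tilt err [0.0001 0.0006 1.    ]
138.75,4.5,73 (array([37.8871,  0.1553, -0.3459]), array([-0.0006,  0.0001,  0.0003])) [0.6167 0.1669 0.1347]
[0.6358 0.1369 0.1478]
[0.6358 0.1369 0.1478]
[0.6358 0.1368 0.1478]
12.0 q [ 0.2983  0.0611  2.0825 -0.4202  0.6078 -0.0328] F [ 0.2583 -0.7844 -2.3378] w 0.16365613492540307 98.04308652877808
h 4.136549743748843 phi 138.75816807491123 nut axis in tool xy [110.9571   0.2128] tilt err [0.0001 0.0006 1.    ]
```

Request:
carry_out(steps="5 0 0 0 0 0 0;10 0 0 0 0 0 0;15 0 0 0 0 0 0;20 0 0 0 0 0 0;25 0 0 0 0 0 0;25 0 0 0 0 0 0;25 0 0 0 0 0 0")

```text
clock: 12.7
eef_pos: [0.623, 0.1569, 0.1388]
eef_rot: [1.205, 2.375, 0.163]
contact_force: [0.4, -0.2, -1.4]
gripper_width: 0.166
grip_force: 98.1
```

```bash
python3 sp.py 138.75,4.5,73
```

```text
12.7 q [ 0.344   0.0634  2.099  -0.4558  0.607   0.0405] F [ 0.3972 -0.1672 -1.367 ] w 0.1658862226095952 98.07775139808655
h 4.125532387219907 phi 138.80652877664508 nut axis in tool xy [85.4774  0.2777] tilt err [-0.0001  0.0006  1.    ]
138.75,4.5,73 (array([12.478 ,  0.2028, -0.3731]), array([-0.0006, -0.0001,  0.001 ])) [0.6167 0.1669 0.1347]
```

Request:
carry_out(steps="4 0 0 0 0 0 0;8 0 0 0 0 0 0;11 0 0 0 0 0 0;11 0 0 0 0 0 0;11 0 0 0 0 0 0")

```text
clock: 13.2
eef_pos: [0.6175, 0.1655, 0.1349]
eef_rot: [1.206, 2.375, 0.163]
contact_force: [0.9, 0.0, -2.0]
gripper_width: 0.162
grip_force: 98.1
```

Request:
carry_out(steps="0.1 -3.7 0 0 0 0.05 0;0.4 -7.4 0 0 0 0.1 0;0.9 -11.1 0 0 0 0.15 0;1.5 -14.8 0 0 0 0.2 0;3.4 -22 0 0 0 0.3 0;6 -29 0 0 0 0.4 0;9.3 -35.7 0 0 0 0.5 0;13.2 -42.1 0 0 0 0.6 0;17.7 -48 0 0 0 0.7 0;22.8 -53.4 0 0 0 0.8 0;22.8 -53.4 0 0 0 0.8 0;22.8 -53.4 0 0 0 0.8 0;22.8 -53.4 0 0 0 0.8 0")

```text
clock: 14.5
eef_pos: [0.5673, 0.1509, 0.1108]
eef_rot: [2.08, 1.758, 0.41]
contact_force: [0.1, -0.6, -0.9]
gripper_width: 0.16
grip_force: 98.1
```

```bash
python3 sp.py; python3 - <<'E'
from h import *
st,im=snap("w8"); print(st["torque"])
E
python3 ptr.py w8 -70 -20
```

```text
14.5 q [ 0.3734 -0.0002  2.226  -0.5161  0.5617  0.9322] F [ 0.1178 -0.624  -0.9177] w 0.16045638798795187 98.14494609832764
h 4.282048166603228 phi 93.01898075533622 nut axis in tool xy [74.6583 -0.297 ] tilt err [0.0004 0.     1.    ]
[-0.081   0.2238  0.0044]
rim [0.5821 0.222  0.105 ] 48.45041616419291 63 2.5838561619859846
brass r28-36: 40 [ 0  0  0  0  0  0  0  0  0  0  0  0  0 40  0  0  0  0  0  0  0  0  0  0
  0  0  0  0  0  0  0  0  0  0  0  0]
black [ 0  0  0  0  0  0  0  0  0  0  0  0  0  0  0  0 15 71  0  0  0  0  5  0
  0  0  0  0  0  0  0  0  0  0  0  0]
pointer -44.75196784981341 40
mark -8.279198786502256 86
mark nan 0ptr.py:22: RuntimeWarning: Mean of empty slice.
  s=b&(a0>l)&(a0<h); print("mark",a0[s].mean(),s.sum())
  ret = ret.dtype.type(ret / rcount)
```

Request:
carry_out(steps="0.1 -3.7 0 0 0 0.05 0;0.4 -7.4 0 0 0 0.1 0;0.8 -11.1 0 0 0 0.15 0;1.2 -13.4 0 0 0 0.18 0;1.2 -13.4 0 0 0 0.18 0;1.2 -13.4 0 0 0 0.18 0")

```text
clock: 15.15
eef_pos: [0.5558, 0.154, 0.1044]
eef_rot: [2.246, 1.575, 0.46]
contact_force: [1.9, -1.5, -0.7]
gripper_width: 0.164
grip_force: 98.2
```

```bash
sed -i 's/^    ctr,r,k,e,c,im=rimfit.*/    ctr,r,k,e,c,im=rimfit(name,psi,N["ctr"])\n    if e>.5: ctr=N["ctr"]\n    print("rim",r,k,e)/; s/; print("rim",ctr,r,k,e)//' ptr.py; python3 sp.py; python3 - <<'E'
from h import *
st,im=snap("w9"); print(st["torque"])
E
python3 ptr.py w9 -80 -20 2>/dev/null;python3 ptr.py w8 -80 -20 2>/dev/null
```

```text
15.15 q [ 0.3896 -0.0083  2.2484 -0.5352  0.5558  1.1468] F [ 1.8658 -1.4616 -0.6751] w 0.164038121937221 98.16365361213684
h 4.236198460631698 phi 82.68482366386922 nut axis in tool xy [74.5825 -0.2111] tilt err [0.0004 0.     1.    ]
[-0.0842  0.1778 -0.0124]
rim 47.41568416342084 80 3.9563283117711734
brass r28-36: 105 [ 0  0  0 11  2  0  0  0  1 12  0  0 79  0  0  0  0  0  0  0  0  0  0  0
  0  0  0  0  0  0  0  0  0  0  0  0]
black [ 0  0  0  0  0  0  0  0  0  0  0  0  0  0  0  0 63 39  0  0  0  2  0  0
  0  0  0  0  0  0  0  0  0  0  0  0]
pointer -56.29034215312657 79
mark -10.805562164546666 102
mark nan 0
rim 48.46213102295678 67 2.9581891249917227
brass r28-36: 98 [ 0  0  0  0  8  1  0  0  0  1 12  0  1 74  1  0  0  0  0  0  0  0  0  0
  0  0  0  0  0  0  0  0  0  0  0  0]
black [ 0  0  0  0  0  0  0  0  0  0  0  0  0  0  0  0 46 26  0  0  0  0  2  0
  0  0  0  0  0  0  0  0  0  0  0  0]
pointer -49.99120205422096 88
mark -10.782236581948915 72
mark nan 0
```

Request:
carry_out(steps="0 -1.5 0 0 0 0.02 0;0.1 -3 0 0 0 0.04 0;0.1 -3.7 0 0 0 0.05 0;0.1 -3.7 0 0 0 0.05 0;0.1 -3.7 0 0 0 0.05 0")

```text
clock: 15.7
eef_pos: [0.5526, 0.1553, 0.1026]
eef_rot: [2.291, 1.521, 0.474]
contact_force: [2.6, -1.1, -0.1]
gripper_width: 0.162
grip_force: 98.2
```

```bash
python3 sp.py; python3 - <<'E'
from h import *
st,im=snap("w10"); print(st["torque"])
E
python3 ptr.py w10 -80 -30 2>/dev/null
```

```text
15.7 q [ 0.3951 -0.0101  2.2542 -0.5409  0.5545  1.2088] F [ 2.5639 -1.0962 -0.1348] w 0.16169193331144027 98.15007448196411
h 4.2407527611996745 phi 79.75573069288342 nut axis in tool xy [74.6257 -0.0991] tilt err [0.0004 0.0001 1.    ]
[-0.1589 -0.0914 -0.0596]
rim 47.86745222787185 76 3.4792955708554523
brass r28-36: 91 [ 0  0  0 11  0  0  0  0  7  6  0 27 40  0  0  0  0  0  0  0  0  0  0  0
  0  0  0  0  0  0  0  0  0  0  0  0]
black [ 0  0  0  0  0  0  0  0  0  0  0  0  0  0  0  0 66 33  0  0  0  2  0  0
  0  0  0  0  0  0  0  0  0  0  0  0]
pointer -58.92202506210682 67
mark -10.96364268853846 99
mark nan 0
```

Request:
carry_out(steps="0.1 3.7 0 0 0 -0.05 0;0.4 7.4 0 0 0 -0.1 0;0.9 11.9 0 0 0 -0.16 0;0.9 11.9 0 0 0 -0.16 0;0.9 11.9 0 0 0 -0.16 0;0.9 11.9 0 0 0 -0.16 0")

```text
clock: 16.35
eef_pos: [0.562, 0.1518, 0.1075]
eef_rot: [2.149, 1.687, 0.429]
contact_force: [0.4, -1.3, -2.3]
gripper_width: 0.16
grip_force: 98.1
```

```bash
python3 sp.py; python3 - <<'E'
from h import *
st,im=snap("w11"); print(st["torque"])
E
python3 ptr.py w11 -80 -30 2>/dev/null
```

```text
16.35 q [ 0.3795 -0.0038  2.2365 -0.5231  0.5589  1.0177] F [ 0.3662 -1.2585 -2.2787] w 0.1599697039174053 98.07397127151489
h 3.962414563792732 phi 88.87377505646275 nut axis in tool xy [74.8716  0.6602] tilt err [0.0007 0.0011 1.    ]
[0.0166 0.2774 0.006 ]
rim 47.25081163926305 78 4.076016525846789
brass r28-36: 109 [ 0  0  0  5  0  0  0  0  3 12  0 12 77  0  0  0  0  0  0  0  0  0  0  0
  0  0  0  0  0  0  0  0  0  0  0  0]
black [ 0  0  0  0  0  0  0  0  0  0  0  0  0  0  0  0 60 36  0  0  0  0  1  0
  0  0  0  0  0  0  0  0  0  0  0  0]
pointer -56.607446297082376 89
mark -10.72225096834943 96
mark nan 0
```

Request:
carry_out(steps="-5 0.5 0 0 0 0 0;-15 0.5 0 0 0 0 0;-25 0.5 0 0 0 0 0;-35 0.5 0 0 0 0 0;-50 0.5 0 0 0 0 0;-65 0.5 0 0 0 0 0;-65 0.5 -30 0 0 0 0;-55 0.5 -65 0 0 0 0;-55 0.5 -65 0 0 0 0;-55 0.5 -65 0 0 0 0;-55 0.5 -65 0 0 0 0")

```text
clock: 17.5
eef_pos: [0.5193, 0.1041, 0.1637]
eef_rot: [2.149, 1.688, 0.427]
contact_force: [0.5, -0.3, -2.5]
gripper_width: 0.16
grip_force: 98.3
```

```bash
python3 sp.py; python3 - <<'E'
from h import *
st,im=snap("w12"); print(st["torque"])
cv2.imwrite("pics/w12z.png",cv2.resize(im[0:230,130:430,::-1],None,fx=2.6,fy=2.6,interpolation=cv2.INTER_CUBIC))
E
python3 ptr.py w12 -80 -30 2>/dev/null
```

```text
17.5 q [ 0.3061 -0.2062  2.2956 -0.3944  0.6624  0.8103] F [ 0.5167 -0.3218 -2.4939] w 0.15979484345132558 98.29695582389832
h 68.28180200557243 phi 88.92683723101116 nut axis in tool xy [130.8848   1.005 ] tilt err [0.0018 0.0022 1.    ]
[ 0.0589  0.3755 -0.0252]
rim 44.287916913983544 45 1.8358910506681951
brass r28-36: 123 [ 0  0  0  0  0  0  0  0  0  0  0 24 99  0  0  0  0  0  0  0  0  0  0  0
  0  0  0  0  0  0  0  0  0  0  0  0]
black [ 0  0  0  0  0  0  0  0  0  0  0  0 57  0  0  0 28 39  0  0  0  0  0  0
  0  0  0  0  0  0  0  0  0  0  0  0]
pointer -57.2170149828651 123
mark -9.563983462263081 67
mark -56.65385502497784 57
```

View pics/w12z.png

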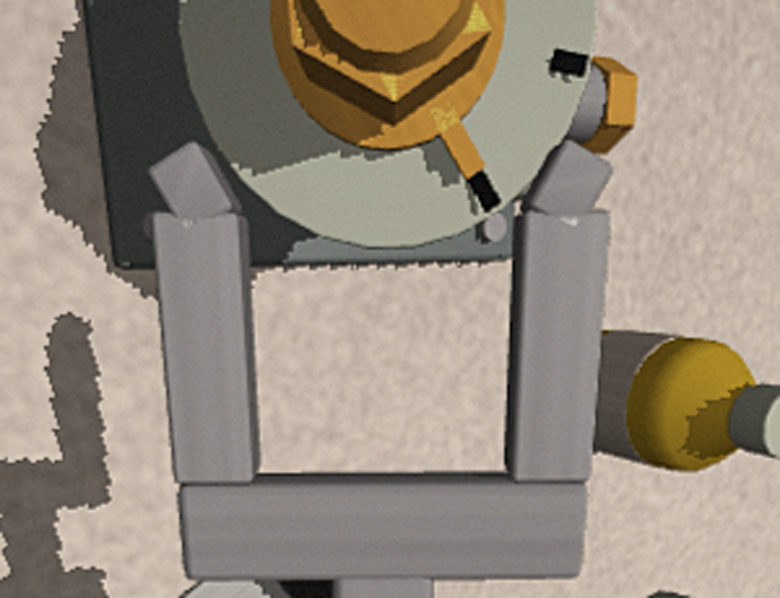

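The pointer (470,150) now ends exactly on the long mark (485,190), and the spanner sits unchanged in the grip. Returning it to the rest.

```bash
cat > back.py <<'E'
from h import *
import sys
g=np.load("grasp_st.npy",allow_pickle=True).item(); st=telemetry.sense(); print(st["clock"],st["joint_pos"],st["contact_force"],st["eef_pos"],st["eef_rot"],st["gripper_width"])
Rm=tool(g)[:3,:3]
for dz in map(float,sys.argv[1:]): print(dz,delta(st,g["eef_pos"]+[0,0,dz/1e3],Rm))
E
python3 back.py 200 120
```

```text
17.55 [ 0.3062 -0.2055  2.2957 -0.3944  0.6624  0.8103] [ 1.0644  0.6708 -1.7091] [0.5191 0.104  0.1633] [2.1488 1.6879 0.4259] 0.1642857846726491
200.0 (array([-64.5941,  38.5656, -40.322 ]), array([ 0.4395, -0.2503,  0.9861]))
120.0 (array([-65.1372,   1.2186,  30.4234]), array([ 0.4395, -0.2503,  0.9861]))
```

Request:
carry_out(steps="-32 19 -30 0.02 -0.01 0.05 0;-65 39 -40 0.08 -0.05 0.18 0;-65 39 -40 0.13 -0.08 0.3 0;-65 39 -40 0.19 -0.11 0.43 0;-65 39 -40 0.25 -0.14 0.55 0;-65 39 -40 0.3 -0.17 0.68 0;-65 39 -40 0.36 -0.2 0.8 0;-65 39 -40 0.4 -0.23 0.9 0;-65 20 -5 0.44 -0.25 0.986 0;-65 1 30 0.44 -0.25 0.986 0;-65 1 30 0.44 -0.25 0.986 0;-65 1 30 0.44 -0.25 0.986 0;-65 1 30 0.44 -0.25 0.986 0;-65 1 30 0.44 -0.25 0.986 0")

```text
clock: 18.95
eef_pos: [0.5213, 0.0385, 0.141]
eef_rot: [-3.1, -0.51, -0.012]
contact_force: [0.5, 0.4, -1.2]
gripper_width: 0.162
grip_force: 98.3
```

```bash
python3 back.py 20 0.5
```

```text
18.95 [0.0253 0.0474 2.0271 0.0014 1.0593 1.2692] [ 0.4662  0.4308 -1.1937] [0.5213 0.0385 0.141 ] [-3.0997 -0.5102 -0.0122] 0.16223584955876336
20.0 (array([ -3.6688,   0.2063, 104.4434]), array([ 0.0008, -0.007 ,  0.0011]))
0.5 (array([ -3.8189,   0.184 , 123.9428]), array([ 0.0008, -0.007 ,  0.0011]))
```

Request:
carry_out(steps="-4 0 30 0 -0.007 0 0;-4 0 70 0 -0.007 0 0;-4 0 104 0 -0.007 0 0;-4 0 104 0 -0.007 0 0;-4 0 104 0 -0.007 0 0;-4 0 104 0 -0.007 0 0;-4 0 104 0 -0.007 0 0")

```text
clock: 19.65
eef_pos: [0.5186, 0.0374, 0.0373]
eef_rot: [3.099, 0.51, 0.003]
contact_force: [-0.7, 0.4, -0.7]
gripper_width: 0.161
grip_force: 98.2
```

```bash
python3 back.py 1 0
```

```text
19.65 [ 0.0246  0.1781  2.1039 -0.0011  0.8577  1.2701] [-0.6601  0.4196 -0.6988] [0.5186 0.0374 0.0373] [3.0989 0.5096 0.0027] 0.1606526992011741
1.0 (array([ 0.0622,  0.0472, 19.8073]), array([ 0.001 , -0.0009,  0.0009]))
0.0 (array([ 0.0606,  0.0459, 20.8073]), array([ 0.001 , -0.0009,  0.0009]))
```

Request:
carry_out(steps="0 0 8 0 0 0 0;0 0 15 0 0 0 0;0 0 19 0 0 0 0;0 0 21 0 0 0 0;0 0 21 0 0 0 0;0 0 21 0 0 0 0;0 0 21 0 0 0 0")

```text
clock: 20.35
eef_pos: [0.5159, 0.0372, 0.0164]
eef_rot: [3.1, 0.51, -0.007]
contact_force: [-10.9, -0.0, 25.2]
gripper_width: 0.158
grip_force: 101.8
```

```bash
python3 back.py 0
```

```text
20.35 [ 0.0245  0.2094  2.1151 -0.0012  0.8217  1.2701] [-10.9351  -0.0291  25.1961] [0.5159 0.0372 0.0164] [ 3.0997  0.5098 -0.0075] 0.15792700456821762
0.0 (array([ 2.6516,  0.8128, -0.1344]), array([-0.0009,  0.0054,  0.0009]))
```

Request:
carry_out(steps="0 0 -1 0 0 0 0;0 0 -1 0 0 0 0;0 0 -1 0 0 0 0.3;0 0 -1 0 0 0 0.5;0 0 -1 0 0 0 0.7;0 0 -1 0 0 0 1;0 0 -1 0 0 0 1;0 0 -1 0 0 0 1;0 0 -1 0 0 0 1")

```text
clock: 21.25
eef_pos: [0.516, 0.0373, 0.0144]
eef_rot: [3.1, 0.51, -0.006]
contact_force: [-0.4, -0.1, 1.0]
gripper_width: 1.002
grip_force: 0.0
```

```bash
python3 back.py 144
```

```text
21.25 [ 0.0245  0.2119  2.1168 -0.0011  0.8164  1.2701] [-0.4009 -0.0914  0.9998] [0.516  0.0373 0.0144] [ 3.0997  0.5096 -0.0056] 1.0015339960960374
144.0 (array([   2.1082,    0.7945, -146.1215]), array([-0.0006,  0.0043,  0.0008]))
```

Retracting to the earlier viewing pose for a like-for-like comparison with w4.

Request:
carry_out(steps="0 0 -20 0 0 0 1;0 0 -60 0 0 0 1;2 1 -110 0 0.004 0 1;2 1 -147 0 0.004 0 1;2 1 -147 0 0.004 0 1;2 1 -147 0 0.004 0 1;2 1 -147 0 0.004 0 1;2 1 -147 0 0.004 0 1")

```text
clock: 22.05
eef_pos: [0.5171, 0.037, 0.1593]
eef_rot: [-3.099, -0.51, 0.005]
contact_force: [-0.1, -0.0, -0.9]
gripper_width: 1.0
grip_force: 0.0
```

```bash
python3 - <<'E'
from h import *
st,im=snap("w13"); print(st["eef_pos"],st["eef_rot"]); np.save("top1.npy",optics.read_camera("top")); np.save("scene1.npy",optics.read_camera("scene"))
def meas(nm):
    st=np.load(nm+"_st.npy",allow_pickle=True).item(); c=cam("wrist",st); im=np.load(nm+".npy").astype(float).sum(2)
    print(nm)
    for col in (254,278,300,234,318):
        for lo,hi in ((70,115),(130,170),(275,305)):
            g=np.abs(np.diff(im[lo:hi,col])); k=np.argsort(g)[-3:]; print(col,[(int(i+lo),int(g[i])) for i in sorted(k)],end=" ")
        print()
    for r in (170,200,215,240,260,275,110,125):
        lo,hi=(225,330) if r<130 else (255,300)
        g=np.abs(np.diff(im[r,lo:hi])); k=sorted(np.argsort(g)[-4:]); print(r,[(int(i+lo),int(g[i])) for i in k])
for nm in ("w4","w13"): meas(nm)
t0,t1=np.load("top0.npy").astype(int),np.load("top1.npy").astype(int)
d=(np.abs(t0-t1).sum(2)>60).astype(np.uint8); k,_,s,ce=cv2.connectedComponentsWithStats(d)
for i in range(1,k):
    if s[i,4]>5: print(s[i],ce[i])
E
```

```text
[0.5171 0.037  0.1593] [-3.0991 -0.5095  0.0054]
w4
254 [(101, 285), (106, 306), (112, 331)] 254 [(131, 165), (140, 129), (162, 234)] 254 [(278, 20), (292, 22), (303, 27)] 
278 [(87, 27), (107, 66), (108, 104)] 278 [(130, 224), (131, 186), (139, 137)] 278 [(279, 80), (287, 48), (288, 82)] 
300 [(87, 48), (89, 106), (91, 46)] 300 [(139, 164), (158, 156), (163, 226)] 300 [(294, 14), (298, 17), (303, 50)] 
234 [(84, 22), (95, 28), (101, 24)] 234 [(141, 20), (153, 23), (157, 17)] 234 [(276, 24), (279, 15), (280, 15)] 
318 [(93, 15), (94, 19), (96, 15)] 318 [(132, 20), (139, 17), (155, 18)] 318 [(276, 103), (282, 138), (283, 303)] 
170 [(266, 163), (267, 88), (283, 96), (285, 204)]
200 [(266, 150), (267, 70), (283, 78), (285, 134)]
215 [(266, 91), (268, 55), (283, 104), (285, 171)]
240 [(266, 51), (267, 76), (284, 68), (285, 75)]
260 [(266, 23), (267, 84), (269, 20), (285, 62)]
275 [(267, 34), (268, 44), (283, 23), (285, 75)]
110 [(250, 272), (298, 326), (299, 166), (300, 195)]
125 [(250, 189), (254, 200), (297, 308), (299, 219)]
w13
254 [(98, 279), (99, 106), (113, 107)] 254 [(140, 154),
[... 707 characters left out ...]
 (269, 45), (286, 123)]
260 [(259, 21), (268, 91), (285, 18), (286, 59)]
275 [(268, 48), (284, 20), (286, 76), (298, 17)]
110 [(251, 290), (255, 230), (299, 248), (301, 266)]
125 [(251, 173), (255, 222), (299, 341), (301, 235)]
[178 188   4   5  15] [179.2667 190.0667]
[258 191   4   2   6] [259.8333 191.3333]
[  221   193    90   227 14291] [265.6463 299.1316]
[192 197   6   4  11] [194.0909 198.4545]
[188 207   3   3   6] [188.8333 208.    ]
[  0 362  25  33 377] [ 14.2599 375.5915]
[  24  368  109   52 2358] [ 62.6166 399.3215]
[  0 374   6   5  25] [  2.04 375.88]
[  0 389   4   6  18] [  1.4444 391.0556]
[252 407  28  13 191] [266.0628 414.0838]
[280 414   4   6  11] [281.2727 416.9091]
```

```bash
python3 -c "
from plant import manip
print(manip.close_job())"
```

```text
the job is handed in; nothing more can be done
None
```

The job is handed in at about 22 s: I turned the loose nut by gripper to the short mark, then with the spanner to the long mark (camera reads within about 1°). The spanner is back across both blocks within a few mm of where it started, and the other strainer, bottle and cup were left alone.

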